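# Shut and pin the sprung drilling jig

## Robot

A 6-joint arm with a two-finger parallel gripper is mounted at the origin on the work surface. World frame = base frame: x ahead of the robot, y to its left, z up, the work surface at z = 0. Lengths are in m, angles in rad, forces in N, time in s.
With the tool pointing down it reaches from about 0.3 to 0.775 m from the base axis. Payload 14.6 kg.
Tool frame: the origin (TCP) lies between the finger pads; the fingertips stand ctrl.tip_extent ahead of it and the grasp point (between the pads) lies 3 mm ahead of it (ctrl.tip_extent is the distance from the TCP to the fingertips, in m); z points along the fingers, y is the line along which they close (so a half turn about z gives the same grasp; the last joint's range is limited). The gripper opens to 94 mm and grips with 3 to 60 N. Pads are 16 mm wide; open, the fingers measure 119 mm over their backs; the gripper's body (75 mm by 177 mm) begins 78 mm behind the grasp point.
Start: joints at [1.184, 0.3, 1.521, -0, 1.321, -0.067], TCP at [0.173, 0.522, 0.227] pointing down, gripper open.
Joint ranges: [-3.03, 3.03], [-0.79, 2.21], [0.23, 2.52], [-1.04, 4.18], [0, 3.07], [-2.55, 2.55]. Speed limits (rad/s): [2.22, 2.22, 2.57, 3.14, 3.14, 3.14].

## Interface

Orientations are given as [roll, pitch, yaw] about the fixed x, y, z axes, in that order (R = Rz(yaw) Ry(pitch) Rx(roll)).
In Python, from station import ctrl, imaging, order gives the robot as it stands (ctrl), with the cameras (imaging) and the job (order).
- The arm moves only by the tool shift_gripper, called after "Emit:" in YAML: its name, and indented under it one key for each argument. Schema: {"type":"object","properties":{"ticks":{"type":"array","items":{"type":"array","items":{"type":"number"},"minItems":6,"maxItems":6},"minItems":1,"maxItems":10},"finger_gap":{"type":"number"},"force":{"type":"number"},"only":{"type":"string"},"quiet":{"type":"boolean"},"lines":{"type":"string"}},"required":["ticks"],"additionalProperties":false}. ticks is a list of rows, 1 to 10 of them, each of 6 numbers: dx, dy, dz in shares of the most that a row can go, 1 being 50 mm, then a rotation vector rx, ry, rz in normalised numbers (1 is pi rad); each row shifts and turns the commanded pose from where the row before left it, along the tool's axes as they then stand; what a row does not reach is not made up. A row lasts 1/10 s, in which the tool goes at most 0.05 m and 0.15 rad, less where a joint would pass 70% of its speed; a pose out of reach is approached as far as the arm can. finger_gap is the finger opening in m, set as the call begins (left out keeps the last). The fingers move at their own pace and stop on an object; force is the grip in N (left out, the last holds). Time passes only in rows, so rows that do not move let the fingers close. The tool returns the time, the measured TCP pose, the force, the opening and the grip force at its end. only (a regular expression) keeps the lines of the reply that match it, lines (a string "A,B") keeps lines A to B, and quiet returns only ok. Shift and turn numbers lie between -1 and 1, and a call with a number outside is refused. Input that does not fit is refused with a message, and nothing moves.
- ctrl.get_obs(): the state, without advancing time (a new reading comes with each control period).
- imaging.camera(name): name is "scene" or "side" or "wrist"; returns a dict with "pixels" (480x640x3 uint8, blue, green, red), "fx", "fy", "cx", "cy" (pixels), "extrinsics" (4x4, takes a point from camera to world coordinates). Camera axes: x right, y up, looking along -z (the intrinsics and any distortion apply to the point x, -y, -z); pixel columns grow to the right and rows downward; lengths in m; the calibration is good to about 2 mm. A picture is of the moment at which its call begins. There is no depth.
- order.hand_in(): hands the job in; it is judged then, once.
The state is a dict: "time_s": time; "qpos": joint angles; "joint_vel": joint speeds; "tau": joint torques, N m; "ee_pos": TCP position; "eef_rot": TCP orientation; "force": force on the tool from outside, world axes, zero at the start; "moment": the same for the moment, N m; "grip_width": finger opening in m; "grip_force": force on a finger pad.
Only numpy, scipy, OpenCV 4.12 (cv2) and the standard library are available. Lean on these libraries where they do the work, as an engineer would, in place of code of your own. Each camera call takes 0.05 s, during which the arm holds its last target. There are 200 camera calls.

## Task

A turned wooden oboe joint already lies in the open drilling jig: swing the jig's hinged upper half down onto it, take the brass locking pin from the pin stand, push it through the hole in the upper half into the base until its collar is seated and the springy jig is fully shut. Finish while holding: do not let go, keep the pin pressed down so that the halves stay shut. Leave the other pins, the oboe joint and the things lying around where they are.

Things in the scene. Friction and masses are not known exactly. Their poses are not given: they have to be found in the camera images.
- jig: Wooden clamshell drilling jig, fixed to the bench: base 150 x 150 mm, flat top 48 mm high, origin at the underside's centre (the bench top), z up. A channel along its x axis holds the oboe joint on a sprung V-bed. The hinge runs along its x on the +y side; the pin hole is on the -y side. Stands at a different place and yaw (up to 0.3 rad) each time.
- hinge (a point): Middle of the hinge line of the jig: 55 mm to +y of the jig's origin, 48 mm up; the line runs along the jig's x and lies in the plane of the upper half's underside.
- base_hole (a point): Mouth centre of the pin hole in the jig's base, on its top face 48 mm above the bench, 50 mm to -y of the jig's origin. Vertical round hole 12 mm across, 36 mm deep, lightly chamfered.
- lid (a joint): Angle of the pale wooden upper half (140 mm along the hinge, 12 mm thick, 85 mm out from the hinge, then a 70 wide, 45 mm long tongue): 0 = shut, level on the base; grows as the free end rises, 1.57 = upright. Starts at 1.1 to 1.6. Stiff hinge: stays where left. At about 0.07 it rests on the oboe joint; shutting it fully needs some 6 N down at the pin hole, and it springs back if let go.
- lid_hole (a point): Centre of the pin hole at the upper face of the upper half, 105 mm from the hinge line. Round, 14 mm across, 12 mm deep; with the half shut it lies straight above base_hole (upper mouth 60 mm above the bench).
- pin: The locking pin, all brass head on a steel shaft, upright in one of the three holes of the pin stand (any of them). Origin at the shaft's lower tip, z up along it. Shaft 10 mm across, 42 mm long with an 8 mm tapered nose; then a collar 30 mm across and 5 mm thick (42 to 47 mm above the tip); then a cylindrical knob to grip, 22 mm across, 30 mm tall (47 to 77 mm). 0.06 kg.
- stand: Pale wooden pin stand, fixed: 48 x 190 x 50 mm high, origin at the underside's centre; three vertical 12 mm holes in a row along its y at -70, 0 and +70 mm. The pins' collars rest on its top.
- oboe_joint: Dark turned wooden cylinder with brass rings, 30 mm across, 208 mm long, lying along the jig's x on its sprung V-bed; origin at the centre, 37 mm above the bench; its top stands 4 mm above the jig's base until pressed down.
- black_gauge: Another pin in the stand, black plastic knob (22 mm across, 22 mm tall), 7 mm shaft; same collar; origin at its tip. Leave in place.
- blue_gauge: Another pin in the stand, blue plastic knob (22 mm across, 22 mm tall), 7 mm shaft; same collar; origin at its tip. Leave in place.
- screwdriver: Screwdriver lying on the bench, far right. Leave alone.
- oil: Amber oil bottle, 48 mm across, 110 mm tall, standing at the far side. Leave alone.
- cork_jar: Clear jar, 64 mm across, 70 mm tall, standing at the far side. Leave alone.
- blank: Dark square wood blank 160 x 35 x 35 mm lying to the left of the jig. Leave alone.
- mallet: Small hammer lying left of the wood blank. Leave alone.

How it is judged:
On the way, in this order (a step that is already met when the one before it is completed fails the run):
1. the upper half is swung down onto the oboe joint (value of joint lid below 0.14 rad), for 0.2 s.
2. the pin has passed through the upper half and entered the base's hole (z of pin in the frame of jig below 0.043 m and horizontal distance between pin and base_hole below 0.006 m and value of joint lid below 0.14 rad), for 0.1 s.
At the end, for the whole second after the job is handed in: Upper half within 0.02 rad of shut; brass pin upright (0.1 rad) in the base hole, tip within 4 mm of its axis, collar within 4 mm of seated; fingers still on the pin (over 3 N), pin pressing the upper half (over 2 N); oboe joint in its bed, bystanders within 30 mm of their start (value of joint lid below 0.02 rad and z of pin in the frame of jig below 0.022 m and horizontal distance between pin and base_hole below 0.004 m and angle between the z axis of pin and the z axis of jig, either way round below 0.1 rad and contact force between the fingers and pin above 3 N and contact force between pin and lid above 2 N and distance between oboe_joint and jig below 0.045 m and distance of each of black_gauge, blue_gauge, screwdriver, oil, cork_jar, blank, mallet from where it was at the start of the episode below 0.03 m); the arm keeps its last pose, push and grip.
It fails at once if the oboe joint is knocked out of its bed (distance of oboe_joint from where it was at the start of the episode above 0.025 m).
It fails at once if another pin or a bystander is shifted by more than 30 mm (distance of any of black_gauge, blue_gauge, screwdriver, oil, cork_jar, blank, mallet from where it was at the start of the episode above 0.03 m).
It also fails if it takes over 48 s, if anything falls off the work surface, if the arm or the gripper's body presses on something with over 40 N, if the wrist force passes 120 N, or if a joint passes its speed limit or range.

## Working session

There is one attempt and no reset: what is moved stays moved. The work goes in short steps, Python scripts to look and compute and a tool call to move; the robot and the scene stay as the last step left them, time stands still between calls to the robot, and variables do not carry over. Pictures are saved under pics/ and viewed, at most 10 in all, crops included, and the job is handed in when it is done.

```bash
ls; mkdir -p pics
```

Run:
```python
from station import ctrl, imaging, order
import cv2,json
import numpy as np
o=ctrl.get_obs();print({k:np.round(v,4).tolist() for k,v in o.items()},ctrl.tip_extent)
for n in("scene","side"):
    c=imaging.camera(n);cv2.imwrite(f"pics/{n}0.png",c["pixels"]);print(n,{k:np.round(v,4).tolist() for k,v in c.items() if k!="pixels"})
    np.savez(f"{n}0.npz",**c)
```

```text
pics
station.py
{'time_s': 0.0, 'qpos': [1.1844, 0.3005, 1.5216, 0.0, 1.3207, -0.0666], 'joint_vel': [0.0005, -0.0, -0.0015, -0.0001, 0.0006, -0.001], 'tau': [0.0014, -53.1816, -35.2738, 0.0709, 0.0245, -0.0001], 'ee_pos': [0.1728, 0.5219, 0.2269], 'eef_rot': [-3.1405, -0.0001, 2.8218], 'force': [-0.2739, 0.1163, -1.0001], 'moment': [-0.0496, -0.0306, 0.0125], 'grip_force': 0.0, 'grip_width': 0.0943} 0.022
scene {'fx': 437.452, 'fy': 437.452, 'cx': 324.1484, 'cy': 246.1548, 'extrinsics': [[-0.4079, -0.4865, 0.7726, 1.3073], [0.913, -0.2167, 0.3456, 0.3585], [-0.0007, 0.8464, 0.5326, 0.5508], [0.0, 0.0, 0.0, 1.0]]}
side {'fx': 527.5642, 'fy': 527.5642, 'cx': 327.5336, 'cy': 244.9369, 'extrinsics': [[0.9859, 0.0909, -0.1408, 0.4523], [-0.1675, 0.517, -0.8394, -0.8724], [-0.0035, 0.8512, 0.5249, 0.6512], [0.0, 0.0, 0.0, 1.0]]}
```

View pics/scene0.png

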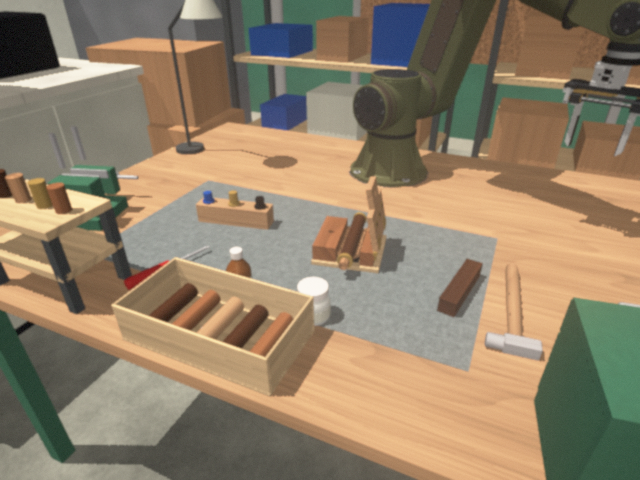

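View pics/side0.png

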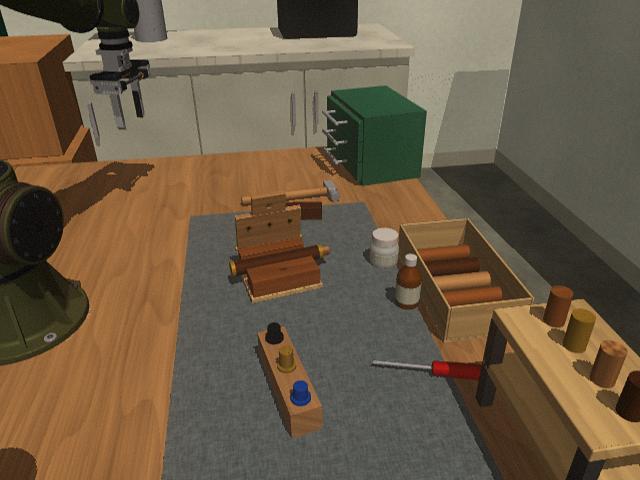

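Scene view: the jig is at about (350,240), with its lid upright near (375,225). The stand is at (235,212) with the blue, brass and black pins, brass in the middle. Side view: jig at (280,270), stand at (290,380), brass pin at (287,360). Next I'll enlarge both.

Run:
```python
import cv2,numpy as np
s=cv2.imread("pics/scene0.png");d=cv2.imread("pics/side0.png")
def crop(im,x,y,w,h,f):
    return cv2.resize(im[y:y+h,x:x+w],None,fx=f,fy=f,interpolation=cv2.INTER_CUBIC)
a=crop(d,220,190,130,120,5);b=crop(s,300,175,100,100,6)
def grid(im,x,y,f):
    for i in range(0,im.shape[1]//f,10):
        cv2.line(im,(i*f,0),(i*f,6),(255,255,255),1);cv2.putText(im,str(x+i),(i*f,16),0,.35,(0,255,255),1)
    for i in range(10,im.shape[0]//f,10):
        cv2.line(im,(0,i*f),(6,i*f),(255,255,255),1);cv2.putText(im,str(y+i),(8,i*f+4),0,.35,(0,255,255),1)
    return im
cv2.imwrite("pics/c1.png",grid(a,220,190,5));cv2.imwrite("pics/c2.png",grid(b,300,175,6))
e=grid(crop(d,245,310,90,130,4),245,310,4);f=grid(crop(s,190,180,95,60,4),190,180,4)
o=np.zeros((520,760,3),np.uint8);o[:520,:360]=e;o[:240,370:750]=f;cv2.imwrite("pics/c3.png",o)
```

```text
(no output)
```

View pics/c1.png

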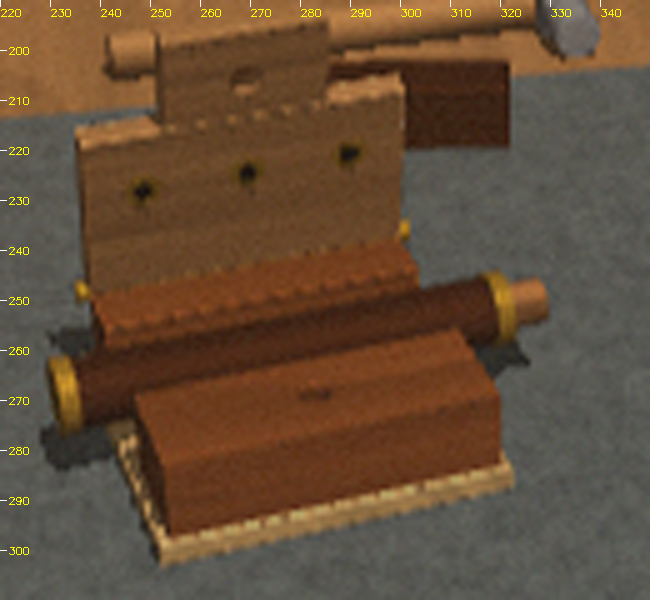

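View pics/c2.png

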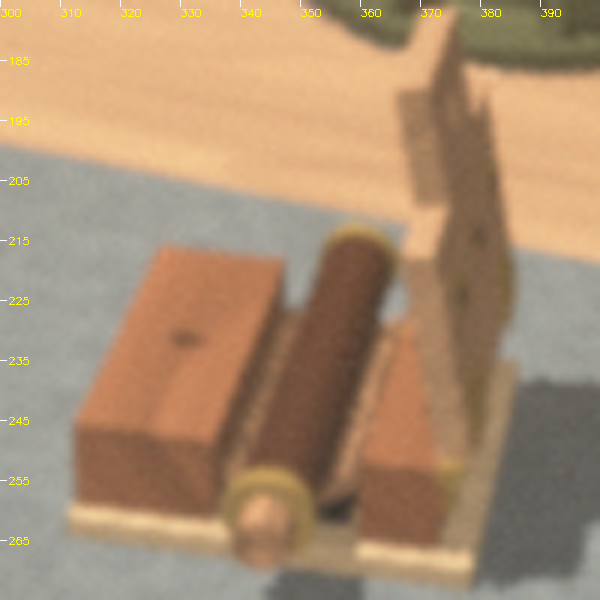

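View pics/c3.png

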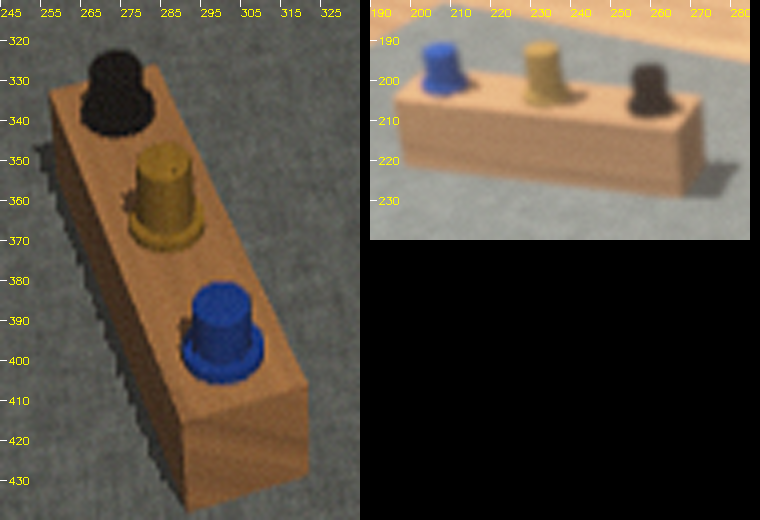

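Create h.py:
```python
import numpy as np
def load(n):
    return dict(np.load(n))
def ray(c,u,v):
    d=np.array([(u-c["cx"])/c["fx"],-(v-c["cy"])/c["fy"],-1.]);E=c["extrinsics"];return E[:3,3],E[:3,:3]@d
def atz(c,u,v,z):
    o,d=ray(c,u,v);return o+d*(z-o[2])/d[2]
def tri(c1,p1,c2,p2):
    A=np.zeros((3,3));b=np.zeros(3)
    for c,p in((c1,p1),(c2,p2)):
        o,d=ray(c,*p);d=d/np.linalg.norm(d);M=np.eye(3)-np.outer(d,d);A+=M;b+=M@o
    return np.linalg.solve(A,b)
def proj(c,P):
    E=c["extrinsics"];q=E[:3,:3].T@(np.array(P)-E[:3,3]);return c["cx"]+c["fx"]*q[0]/-q[2],c["cy"]-c["fy"]*q[1]/-q[2]
```

Run:
```python
from h import *
np.set_printoptions(precision=4,suppress=True)
s=load("scene0.npz");d=load("side0.npz")
print("hole",atz(d,282.6,268,.048),atz(s,330.4,230.9,.048),tri(d,(282.6,268),s,(330.4,230.9)))
print("pintop",atz(d,285.4,349.6,.085),atz(s,232.9,191.6,.085),tri(d,(285.4,349.6),s,(232.9,191.6)))
print("hinge ends",atz(d,236.2,247.8,.048),atz(d,300.4,235.4,.048))
print("front top corners side",atz(d,252.1,280.6,.048),atz(d,319.2,269.2,.048))
print("sole front corners side",atz(d,252.3,302,.0),atz(d,322,286.5,.0))
print("sole scene",atz(s,311,264,0),atz(s,378,272.5,0))
print("top scene", atz(s,312.2,246,.048),atz(s,335,248.5,.048),atz(s,326.7,215.9,.048))
lh=(268.6,205.6)
h=(atz(d,236.2,247.8,.048)+atz(d,300.4,235.4,.048))/2
for a in np.arange(1.0,1.7,.1):pass
print("stand top side",[atz(d,*p,.05)for p in((257,333),(284,326),(321.5,406),(290.5,415))])
```

```text
hole [0.5091 0.0199 0.048 ] [0.5124 0.0187 0.048 ] [0.5098 0.0185 0.0477]
pintop [ 0.4883 -0.2599  0.085 ] [ 0.4909 -0.2558  0.085 ] [ 0.4883 -0.2579  0.0834]
hinge ends [0.4177 0.1148 0.048 ] [0.5609 0.143  0.048 ]
front top corners side [ 0.4458 -0.0137  0.048 ] [0.5818 0.0028 0.048 ]
sole front corners side [ 0.4421 -0.0195  0.    ] [0.5879 0.0082 0.    ]
sole scene [0.5881 0.0048 0.    ] [0.5585 0.1508 0.    ]
top scene [0.5878 0.0085 0.048 ] [0.5771 0.0574 0.048 ] [ 0.4497 -0.0182  0.048 ]
stand top side [array([ 0.4467, -0.1729,  0.05  ]), array([ 0.494 , -0.1626,  0.05  ]), array([ 0.5303, -0.3488,  0.05  ]), array([ 0.4841, -0.3574,  0.05  ])]
```

Run:
```python
from h import *
np.set_printoptions(precision=4,suppress=True)
d=load("side0.npz");yaw=.195
X=np.array([np.cos(yaw),np.sin(yaw),0]);Y=np.array([-np.sin(yaw),np.cos(yaw),0]);Z=np.array([0,0,1.])
H=np.array([.5105,.0193,.048])+.105*Y
o,r=ray(d,268.6,205.6);P=o+r*((H-o)@X)/(r@X);q=P-H;print("lid hole",q@Y,q@Z,np.arctan2(q@Z,-(q@Y)))
for n,a,b in(("L",-.07,.085),("R",.07,.085),("h",0,.105)):
  for th in(1.3,1.4,1.5,1.6):print(n,th,proj(d,H+a*X+b*(-np.cos(th)*Y+np.sin(th)*Z)))
O=H-.055*Y-.048*Z
def tcp(th,r=.088):
    q=r*np.array([-np.cos(th),np.sin(th)])+.012*np.array([np.sin(th),np.cos(th)]);return np.array([q[0]+.008,q[1]+.022])
p0=None
for th in(1.5,1.3,1.1,.9,.7,.5,.3,.15,.07,.05):
    t=tcp(th);w=H+t[0]*Y+t[1]*Z;print(th,t,w,None if p0 is None else t-p0);p0=t
```

```text
lid hole -0.015696543535290597 0.09966140393528371 1.414580857543055
L 1.3 (np.float64(236.7917818182275), np.float64(220.58163835559677))
L 1.4 (np.float64(235.8224369162046), np.float64(217.9532386349279))
L 1.5 (np.float64(234.88691528148587), np.float64(215.67870333118395))
L 1.6 (np.float64(233.99525290343055), np.float64(213.77784297554))
R 1.3 (np.float64(302.0235043150963), np.float64(208.9807394283538))
R 1.4 (np.float64(300.7636807862254), np.float64(206.50905766645923))
R 1.5 (np.float64(299.5075676136545), np.float64(204.3820201027067))
R 1.6 (np.float64(298.2692842799663), np.float64(202.61803037656392))
h 1.3 (np.float64(270.16452479280423), np.float64(207.54360265840577))
h 1.4 (np.float64(268.7628733690512), np.float64(204.4038506000293))
h 1.5 (np.float64(267.38781772731085), np.float64(201.71272002075418))
h 1.6 (np.float64(266.05481245454416), np.float64(199.49226185062676))
1.5 [0.0137 0.1106] [0.4875 0.1358 0.1586] None
1.3 [-0.004  0.11 ] [0.4909 0.1184 0.158 ] [-0.0177 -0.0006]
1.1 [-0.0212  0.1059] [0.4943 0.1015 0.1539] [-0.0172 -0.0041]
0.9 [-0.0373  0.0984] [0.4974 0.0857 0.1464] [-0.0161 -0.0075]
0.7 [-0.0516  0.0879] [0.5001 0.0717 0.1359] [-0.0143 -0.0105]
0.5 [-0.0635  0.0747] [0.5025 0.06   0.1227] [-0.0119 -0.0131]
0.3 [-0.0725  0.0595] [0.5042 0.0512 0.1075] [-0.009  -0.0153]
0.15 [-0.0772  0.047 ] [0.5051 0.0466 0.095 ] [-0.0047 -0.0125]
0.07 [-0.0789  0.0401] [0.5055 0.0449 0.0881] [-0.0017 -0.0069]
0.05 [-0.0793  0.0384] [0.5055 0.0445 0.0864] [-0.0003 -0.0017]
```

Careful with the scale: shifts go in shares of 50 mm and turns go in shares of pi rad. That gives: 0.132 rad / 3.1416 = 0.042.

Emit:
shift_gripper:
  ticks:
    - [0,0,0,0,0,0.042]
    - [0,0,0,0,0,0.042]
    - [0,0,0,0,0,0.042]
    - [0,0,0,0,0,0.042]
    - [0,0,0,0,0,0.042]
    - [0,0,0,0,0,0.042]
    - [0,0,0,0,0,0.042]
    - [0,0,0,0,0,0.042]
  finger_gap: 0
  force: 10

```text
time_s: 0.9
ee_pos: [0.1728, 0.522, 0.2271]
eef_rot: [-3.141, 0.001, 1.76]
force: [-0.9, 0.1, 0.2]
grip_width: 0.0334
grip_force: 0.0
```

Emit:
shift_gripper:
  ticks:
    - [-0.8,0.46,0.14,0,0,0]
    - [-0.8,0.46,0.14,0,0,0]
    - [-0.8,0.46,0.14,0,0,0]
    - [-0.8,0.46,0.14,0,0,0]
    - [-0.8,0.46,0.14,0,0,0]
    - [-0.8,0.46,0.14,0,0,0]
    - [-0.8,0.46,0.14,0,0,0]
    - [-0.8,0.46,0.14,0,0,0]
    - [-0.8,0.46,0.14,0,0,0]
    - [0,0,0,0,0,0]

```text
time_s: 1.9
ee_pos: [0.4477, 0.2054, 0.1633]
eef_rot: [-3.14, 0.001, 1.761]
force: [-0.0, 1.2, 0.4]
grip_width: 0.0008
grip_force: 0.0
```

Converted, -0.026 m is -0.52, -0.024 m is -0.48.

Emit:
shift_gripper:
  ticks:
    - [-0.52,0.18,0.04,0,0,0]
    - [-0.52,0.18,0.04,0,0,0]
    - [-0.48,0.16,0.02,0,0,0]
    - [-0.18,0,0,0,0,0]
    - [-0.18,0,0.02,0,0,0]
    - [-0.18,0,0.04,0,0,0]
    - [-0.16,0,0.04,0,0,0]
    - [-0.16,0,0.08,0,0,0]
    - [-0.16,0,0.08,0,0,0]
    - [0,0,0,0,0,0]

```text
time_s: 2.9
ee_pos: [0.4957, 0.0887, 0.1457]
eef_rot: [-3.141, 0.0, 1.765]
force: [0.3, -0.1, -0.7]
grip_width: 0.0008
grip_force: 0.0
```

Run:
```python
from station import ctrl, imaging, order
import cv2
c=imaging.camera("side");im=c["pixels"][170:330,200:400];cv2.imwrite("pics/p1.png",cv2.resize(im,None,fx=3,fy=3))
```

```text
(no output)
```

View pics/p1.png

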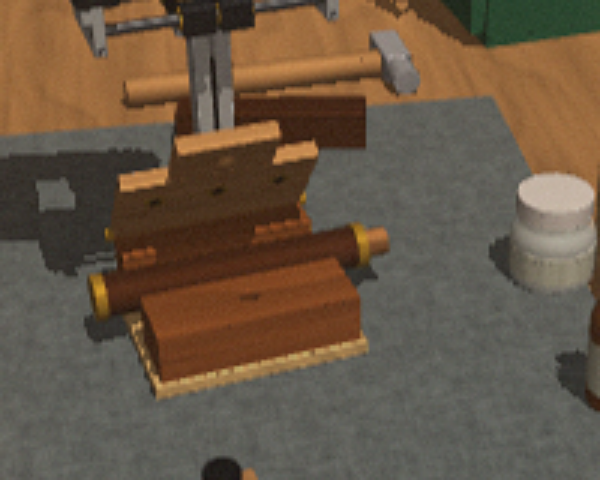

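The lid is following the finger and is at about 0.9 rad; the joint is undisturbed. Continuing.

Converted, -0.009 m is -0.18, -0.003 m is -0.06.

Emit:
shift_gripper:
  ticks:
    - [-0.18,0,0.08,0,0,0]
    - [-0.18,0,0.12,0,0,0]
    - [-0.14,0,0.12,0,0,0]
    - [-0.12,0,0.14,0,0,0]
    - [-0.1,0,0.16,0,0,0]
    - [-0.08,0,0.16,0,0,0]
    - [-0.06,0,0.16,0,0,0]
    - [-0.04,0,0.14,0,0,0]
    - [-0.02,0,0.1,0,0,0]
    - [0,0,0,0,0,0]

```text
time_s: 3.95
ee_pos: [0.5046, 0.0443, 0.0869]
eef_rot: [-3.141, 0.0, 1.766]
force: [-1.2, -1.6, 0.9]
grip_width: 0.0006
grip_force: 0.8
```

Emit:
shift_gripper:
  ticks:
    - [0,0,0.04,0,0,0]
    - [0,0,0,0,0,0]
    - [0,0,0,0,0,0]
    - [0,0,-0.4,0,0,0]
    - [0,0,-0.6,0,0,0]
    - [0,0,-0.6,0,0,0]
    - [0,0,-0.6,0,0,0]
    - [0,0,-0.4,0,0,0]
    - [0,0,0,0,0,0]
  finger_gap: 0.05

```text
time_s: 4.85
ee_pos: [0.5055, 0.0445, 0.2178]
eef_rot: [3.137, 0.001, 1.766]
force: [0.5, 0.2, -0.7]
grip_width: 0.0503
grip_force: 0.0
```

Run:
```python
from station import ctrl, imaging, order
import cv2,numpy as np
s=[]
for n in("wrist","side"):
    c=imaging.camera(n);np.savez(n+"1.npz",**c);im=c["pixels"]
    if n=="side":im=cv2.resize(im[220:310,220:340],(640,480),interpolation=cv2.INTER_CUBIC)
    s.append(cv2.resize(im,(400,300)) if n=="side" else im)
print(np.load("wrist1.npz")["extrinsics"].round(4))
o=np.zeros((600,640,3),np.uint8);o[:480]=s[0];cv2.imwrite("pics/w1.png",s[0]);cv2.imwrite("pics/s1.png",s[1])
```

```text
[[ 0.9808 -0.1852 -0.0604  0.4902]
 [ 0.1948  0.9401  0.2799  0.127 ]
 [ 0.0049 -0.2863  0.9581  0.375 ]
 [ 0.      0.      0.      1.    ]]
```

View pics/w1.png

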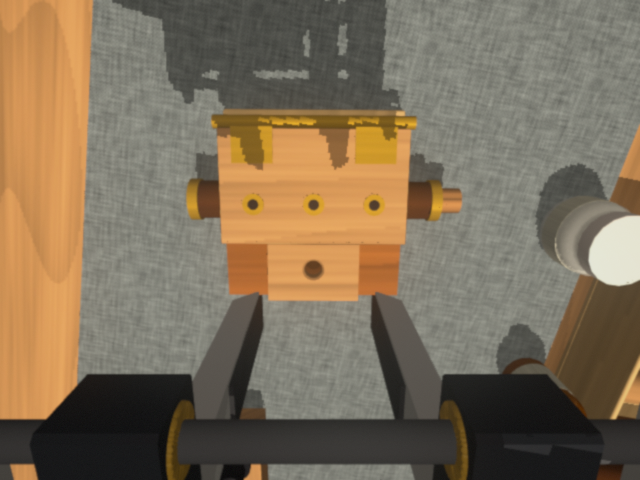

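Run:
```python
from h import *
import cv2
np.set_printoptions(precision=4,suppress=True)
c=load("wrist1.npz");im=c["pixels"]
g=cv2.cvtColor(im,cv2.COLOR_BGR2GRAY)[255:286,298:329];m=(g<110).astype(np.uint8)
n,l,st,ce=cv2.connectedComponentsWithStats(m);i=1+np.argmax(st[1:,4]);u=ce[i]+[298,255];print(u,st[i])
p=atz(c,*u,.0673);print("hole",p)
for q in((213,121),(416,122)):print(atz(c,*q,.052))
for q in((253,204.5),(313.5,204.5),(374,205)):print("bush",atz(c,*q,.0635))
b=atz(c,374,205,.0635)-atz(c,253,204.5,.0635);print("yaw",np.arctan2(b[1],b[0]))
# pin approx pixel if TCP displaced so pin appears same
E=c["extrinsics"];print("disp",np.array([.4890,-.2579])-p[:2])
```

```text
[312.9277 269.004 ] [  6   6  19  17 249]
hole [0.51   0.0203 0.0673]
[0.4173 0.1133 0.052 ]
[0.5631 0.1415 0.052 ]
bush [0.4566 0.0604 0.0635]
bush [0.5008 0.0691 0.0635]
bush [0.5452 0.0775 0.0635]
yaw 0.19089302420756438
disp [-0.021  -0.2782]
```

Converted, -0.041 m is -0.82, -0.038 m is -0.76.

Emit:
shift_gripper:
  ticks:
    - [-0.76,-0.21,0,0,0,0]
    - [-0.76,-0.21,0,0,0,0]
    - [-0.76,-0.21,0,0,0,0]
    - [-0.76,-0.21,0,0,0,0]
    - [-0.76,-0.21,0,0,0,0]
    - [-0.76,-0.21,0,0,0,0]
    - [-0.82,-0.21,0,0,0,0]
    - [0,0,0,0,0,0]
    - [0,0,0,0,0,0]
  finger_gap: 0.05

```text
time_s: 5.85
ee_pos: [0.4842, -0.2339, 0.2137]
eef_rot: [-3.14, -0.002, 1.764]
force: [-0.3, -0.1, -1.0]
grip_width: 0.0499
grip_force: 0.0
```

Run:
```python
from station import ctrl, imaging, order
import cv2,numpy as np
from h import *
c=imaging.camera("wrist");np.savez("wrist2.npz",**c);cv2.imwrite("pics/w2.png",cv2.resize(c["pixels"][190:350,210:410],None,fx=4,fy=4,interpolation=cv2.INTER_CUBIC))
print(proj(c,[.489,-.2579,.085]))
```

```text
(np.float64(314.52789614756244), np.float64(279.47166079079136))
```

View pics/w2.png

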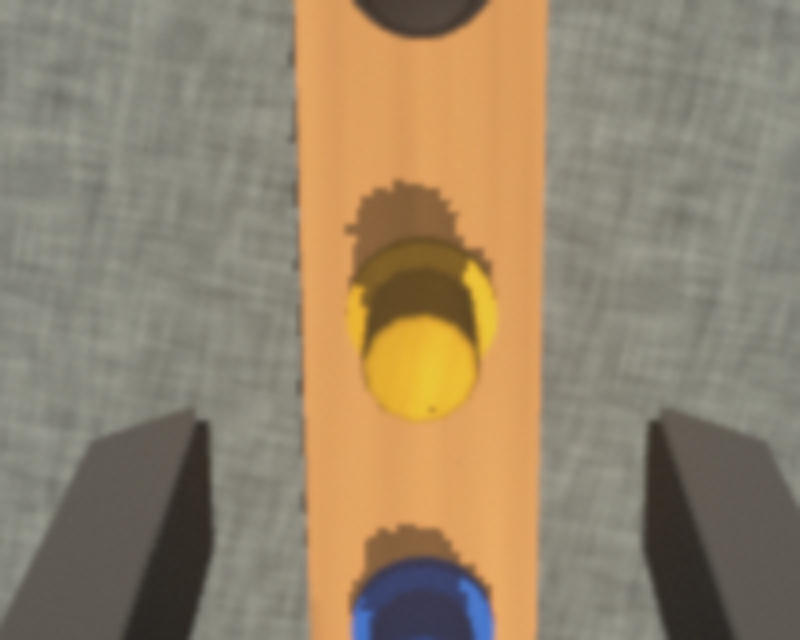

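The brass knob's top centre is at wrist pixel (314.9, 281.4) and its collar centre at about (315.1, 267.6). It sits midway between the fingers.

Run:
```python
from h import *
from station import ctrl, imaging, order
from scipy.spatial.transform import Rotation as R
np.set_printoptions(precision=4,suppress=True)
c=load("wrist2.npz");a=atz(c,314.9,281.4,.085);b=atz(c,315.1,267.6,.055);print(a,b)
o=ctrl.get_obs();M=R.from_euler("xyz",o["eef_rot"]).as_matrix();p=(a+b)/2
for t in((*p[:2],.12),(*p[:2],.079)):print(M.T@(np.array(t)-o["ee_pos"]))
print(o["ee_pos"])
```

```text
[ 0.4895 -0.2593  0.085 ] [ 0.4895 -0.2592  0.055 ]
[-0.0267  0.0001  0.0941]
[-0.0268  0.0002  0.1351]
[ 0.4844 -0.2332  0.2141]
```

Converted, 0.04 m is 0.8, 0.035 m is 0.7.

Emit:
shift_gripper:
  ticks:
    - [-0.534,0,0,0,0,0]
    - [0,0,0.8,0,0,0]
    - [0,0,0.7,0,0,0]
    - [0,0,0.6,0,0,0]
    - [0,0,0.4,0,0,0]
    - [0,0,0.2,0,0,0]
    - [0,0,0,0,0,0]
    - [0,0,0,0,0,0]
  finger_gap: 0.05

```text
time_s: 6.7
ee_pos: [0.4905, -0.2597, 0.0813]
eef_rot: [3.141, 0.001, 1.767]
force: [0.9, 0.7, 0.6]
grip_width: 0.0501
grip_force: 0.0
```

Emit:
shift_gripper:
  ticks:
    - [0,0,0,0,0,0]
    - [0,0,0,0,0,0]
    - [0,0,0,0,0,0]
    - [0,0,0,0,0,0]
    - [0,0,0,0,0,0]
    - [0,0,0,0,0,0]
    - [0,0,0,0,0,0]
  finger_gap: 0
  force: 45

```text
time_s: 7.4
ee_pos: [0.4892, -0.2603, 0.0809]
eef_rot: [-3.14, -0.0, 1.766]
force: [-8.0, -0.5, 7.6]
grip_width: 0.0212
grip_force: 45.0
```

Converted, -0.05 m is -1, -0.04 m is -0.8.

Emit:
shift_gripper:
  ticks:
    - [0,0,-0.4,0,0,0]
    - [0,0,-0.8,0,0,0]
    - [0,0,-1,0,0,0]
    - [0.77,0.21,0,0,0,0]
    - [0.77,0.21,0,0,0,0]
    - [0.77,0.21,0,0,0,0]
    - [0.77,0.21,0,0,0,0]
    - [0.77,0.21,0,0,0,0]
    - [0.77,0.21,0,0,0,0]
    - [0.78,0.21,0,0,0,0]

```text
time_s: 8.4
ee_pos: [0.5096, 0.0207, 0.1906]
eef_rot: [3.141, 0.0, 1.766]
force: [0.5, 0.8, -0.9]
grip_width: 0.0211
grip_force: 45.0
```

Emit:
shift_gripper:
  ticks:
    - [0,0,0.4,0,0,0]
    - [0,0,0.2,0,0,0]
    - [0,0,0,0,0,0]
    - [0,0,0,0,0,0]

```text
time_s: 8.8
ee_pos: [0.5099, 0.0184, 0.1608]
eef_rot: [-3.142, 0.0, 1.765]
force: [-0.4, -1.0, -0.9]
grip_width: 0.0213
grip_force: 45.0
```

Run:
```python
from station import ctrl, imaging, order
import cv2,numpy as np
from h import *
np.set_printoptions(precision=4,suppress=True)
o=ctrl.get_obs();print(o["ee_pos"],o["eef_rot"])
s=imaging.camera("side");np.savez("side3.npz",**s);w=imaging.camera("scene");np.savez("scene3.npz",**w)
a=cv2.resize(s["pixels"][190:290,245:325],None,fx=5,fy=5,interpolation=cv2.INTER_CUBIC);b=cv2.resize(w["pixels"][170:270,290:370],None,fx=5,fy=5,interpolation=cv2.INTER_CUBIC)
cv2.imwrite("pics/m3.png",np.hstack([a,b]))
for c in(s,w):
    print([np.round(proj(c,[*(np.array([.5103,.0195])),z]),1) for z in(.088,.133,.0673)])
```

```text
[0.5099 0.0184 0.1608] [-3.1416  0.      1.7647]
[array([282.3, 251.4]), array([281.2, 232. ]), array([282.8, 260.1])]
[array([331.2, 215.1]), array([331.4, 196.9]), array([331.2, 223.2])]
```

View pics/m3.png

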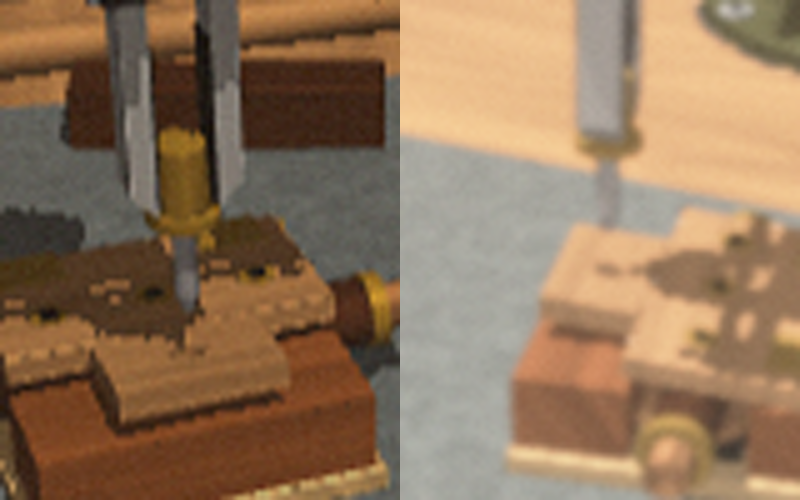

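The pin tip is at side (282.4, 252.6) and scene (331.2, 214), both within about 1 px of where it should be above the hole. I'll lower it in stages.

Emit:
shift_gripper:
  ticks:
    - [0,0,0.2,0,0,0]
    - [0,0,0.2,0,0,0]
    - [0,0,0.16,0,0,0]
    - [0,0,0.12,0,0,0]
    - [0,0,0.12,0,0,0]
    - [0,0,0.1,0,0,0]
    - [0,0,0,0,0,0]

```text
time_s: 9.6
ee_pos: [0.5095, 0.0192, 0.1148]
eef_rot: [-3.141, -0.0, 1.766]
force: [-0.1, -0.0, -0.6]
grip_width: 0.0213
grip_force: 45.0
```

Emit:
shift_gripper:
  ticks:
    - [0,0,0.1,0,0,0]
    - [0,0,0.1,0,0,0]
    - [0,0,0.1,0,0,0]
    - [0,0,0,0,0,0]

```text
time_s: 10.0
ee_pos: [0.5096, 0.0191, 0.0998]
eef_rot: [-3.141, -0.0, 1.766]
force: [-0.4, -0.2, -0.9]
grip_width: 0.0209
grip_force: 45.0
```

Converted, 0.003 m is 0.06, 0.002 m is 0.04.

Emit:
shift_gripper:
  ticks:
    - [0,0,0.06,0,0,0]
    - [0,0,0.06,0,0,0]
    - [0,0,0.04,0,0,0]
    - [0,0,0,0,0,0]
    - [0,0,0,0,0,0]

```text
time_s: 10.5
ee_pos: [0.5097, 0.0189, 0.0924]
eef_rot: [-3.142, 0.0, 1.766]
force: [-1.4, -3.4, 0.9]
grip_width: 0.0212
grip_force: 45.0
```

Emit:
shift_gripper:
  ticks:
    - [0,0,0.02,0,0,0]
    - [0,0,0.02,0,0,0]
    - [0,0,0,0,0,0]
    - [0,0,0,0,0,0]

```text
time_s: 10.9
ee_pos: [0.5098, 0.019, 0.0908]
eef_rot: [3.141, 0.0, 1.766]
force: [-4.7, -4.7, 6.7]
grip_width: 0.0213
grip_force: 45.0
```

Converted, 0.001 m is 0.02.

Emit:
shift_gripper:
  ticks:
    - [0,0,0.02,0,0,0]
    - [0,0,0.02,0,0,0]
    - [0,0,0,0,0,0]
    - [0,0,0,0,0,0]

```text
time_s: 11.3
ee_pos: [0.5099, 0.0189, 0.0905]
eef_rot: [3.141, 0.001, 1.766]
force: [-15.4, -4.4, 29.8]
grip_width: 0.0212
grip_force: 45.1
```

Emit:
shift_gripper:
  ticks:
    - [0,0,0.02,0,0,0]
    - [0,0,0,0,0,0]
    - [0,0,0,0,0,0]

```text
time_s: 11.6
ee_pos: [0.51, 0.0189, 0.0903]
eef_rot: [3.141, 0.001, 1.766]
force: [-19.5, -4.8, 40.7]
grip_width: 0.0209
grip_force: 45.1
```

Converted, -0.001 m is -0.02.

Emit:
shift_gripper:
  ticks:
    - [0,0,-0.02,0,0,0]
    - [0,0,0,0,0,0]
    - [0,0,0,0,0,0]
    - [0,0,0,0,0,0]

```text
time_s: 12.0
ee_pos: [0.5099, 0.0189, 0.0905]
eef_rot: [3.141, 0.001, 1.766]
force: [-15.1, -5.1, 30.3]
grip_width: 0.0211
grip_force: 45.1
```

Run:
```python
from station import ctrl, imaging, order
import cv2,numpy as np
s=imaging.camera("side");w=imaging.camera("scene")
a=cv2.resize(s["pixels"][210:310,235:315],None,fx=5,fy=5,interpolation=cv2.INTER_CUBIC);b=cv2.resize(w["pixels"][175:275,305:385],None,fx=5,fy=5,interpolation=cv2.INTER_CUBIC)
cv2.imwrite("pics/m4.png",np.hstack([a,b]))
```

```text
(no output)
```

View pics/m4.png

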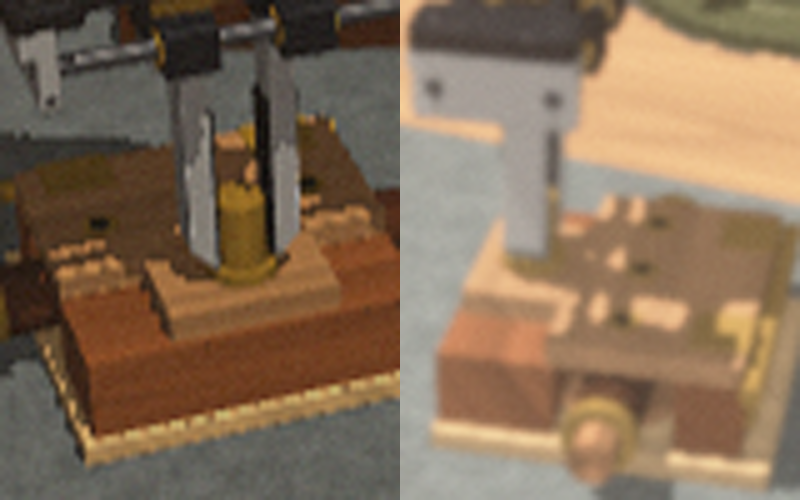

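The lid lies flush on the base, with no gap in either view. The collar is seated at side (285, 264) with the fingers on the knob, and the push is holding at about 30 N. Handing in.

```bash
python3 -c "
from station import ctrl, imaging, order
print(order.hand_in())"
```

```text
the job is handed in; nothing more can be done
None
```

I handed the job in at about 12 s of the 48 s: the jig is shut, the brass pin's collar is seated, and the gripper is still holding the pin down with about 30 N; no verdict came back.

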